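# Clamp the well block on the mixer with its hold-down bar

### The arm

A 6-joint arm with a two-finger parallel gripper is mounted at the origin on the work surface. World frame = base frame: x ahead of the robot, y to its left, z up, the work surface at z = 0. Lengths are in m, angles in rad, forces in N, time in s.
With the tool pointing down it reaches from about 0.425 to 0.95 m from the base axis. Payload 14.7 kg.
Tool frame: the origin (TCP) lies on the centre line of the jaws, within the pads' length; the fingertips stand finger_overhang ahead of it and the grasp point (between the pads) is the TCP (finger_overhang is the distance from the TCP to the fingertips, in m); y points along the fingers, z is the direction in which the jaws open and shut, and the axes are right-handed (so a half turn about y gives the same grasp; the last joint's range is limited). The gripper opens to 85 mm and grips with 20 to 120 N. Pads are 22 mm wide; open, the fingers measure 114 mm over their backs; the gripper's body (76 mm by 85 mm) begins 54 mm behind the grasp point. The pads swing forward as they close: fully open they stand 13 mm farther back than shut.
Start: joints at [1.295, 0.48, 1.596, -0, 1.065, -0.047], TCP at [0.147, 0.633, 0.25] pointing down, gripper open.
Joint ranges: [-2.75, 2.75], [-0.82, 2.05], [0.23, 2.67], [-1.56, 4.7], [0.09, 2.69], [-2.92, 2.92]. Speed limits (rad/s): [1.89, 1.89, 2.39, 3.01, 3.01, 3.01].

### API

Orientations are given as a unit quaternion [x, y, z, w].
In Python, from rig import state, read_camera, camera_params, finish_job, finger_overhang gives the robot as it stands. The module is installed in compiled form; this text tells all that it offers.
- The arm moves only by the tool send_rows, never from a script. Its argument "moves" is a list of rows, each a list of 3 entries, a list of its own where there are three numbers: the shift along the tool's x, y, z in m, then the turn, a rotation vector about the tool's x, y, z in units of 8 degrees (1.0 is 8 degrees), then the finger opening in m, from 0 to 0.0854. In form: [[[dx, dy, dz], [wx, wy, wz], jaw], ...]. A call has 1 to 10 rows; each row shifts and turns the commanded pose from where the row before left it, along the tool's axes as they then stand; what a row does not reach is not made up. A row lasts 1/10 s, in which the tool goes at most 50 mm and 8.59 degrees, less where a joint would pass 70% of its speed; a pose out of reach is approached as far as the arm can. A call with a gripper value outside its range is refused whole. The fingers move at their own pace and stop on an object; the grip force is fixed at half the most. Time passes only in rows, so rows that do not move let the fingers close. It gives the time, the measured TCP pose, the force and the opening at its end, in the units of the state.
- state(): the state, without advancing time (a new reading comes with each control period).
- read_camera(name): name is "side" or "top"; returns (picture, depth): 480x640x3 uint8, red, green, blue; 480x640 float32, m along the optical axis (not along the pixel's ray), 0 where there is no reading.
- camera_params(name): a dict with "fx", "fy", "cx", "cy" (pixels), "D" ([k1, k2, p1, p2, k3] as OpenCV has them; the pictures are not rectified), "pose" (4x4, takes a point from camera to world coordinates). Camera axes: x right, y down, z forward; pixel columns grow to the right and rows downward; lengths in m; the calibration is good to about 2 mm. A picture is of the moment at which its call begins. camera_params takes no time and is no camera call.
- finish_job(): hands the job in, once; it reports no verdict.
The state is a dict: "time": time; "q": joint angles; "qd": joint speeds; "joint_efforts": joint torques, N m; "tcp_pos": TCP position; "tool_rot": TCP orientation; "ft_force": force on the tool from outside, world axes, zero at the start; "moment": the same for the moment, N m; "grip_width": opening from 0.0 (shut) to 1.0 (fully open).
Only numpy, scipy, OpenCV 4.12 (cv2) and the standard library are available. Lean on these libraries where they do the work, as an engineer would, in place of code of your own. Each camera call takes 0.05 s, during which the arm holds its last target. There are 200 camera calls.

### The job

Fit the loose steel hold-down bar across the sealed well block on the mixer: hold the bar tilted so that the outer edge of its oblong eye goes under the head of the mixer's wide-headed stud, level it against the sprung nest until its keyhole drops over the small-headed stud, then slide it along towards the wide-headed stud until it is home, and let it go. Work by feel and gently, never pushing the bar against a stud with more than 15 N or the nest down onto its stop, and leave the other things on the desk where they are.

Things in the scene. Friction and masses are not known exactly. Their poses are not given: they have to be found in the camera images.
- mixer: White housing of a plate mixer, fixed: 200 (x) x 250 (y) x 60 mm high, display on its -x side; origin under its centre, at desk height. Its platform (150 x 222 mm, top at z = 74 mm) shakes along y and is parked, locked, anywhere up to 5 mm either way from the middle of its stroke: this shift is not in the readings and moves both studs, nest and block together.
- wide_stud_mid (a point): Where the wide stud is with the platform in mid-stroke: centre of its head's underside, (0, -82, 121) mm in the mixer's frame, axes as the mixer's; the real stud stands up to 5 mm off along y. Steel; round head (wide_head) 32 mm wide, 3.5 thick; stem (wide_stem) 10 mm thick, free for 47 mm below the head. The eye's outer edge goes under the head from its -y side until it meets the stem.
- small_stud_mid (a point): The same for the small stud: (0, 82, 121) mm in the mixer's frame, 164 mm from the wide one. Head (small_head) 18 mm wide, 3.5 thick; stem (small_stem) 8 mm. With the eye's outer edge on the wide stem, the keyhole's opening comes down centred on it; the bar then slides 14 mm towards -y till the slot's end meets the stem (the eye has 2 mm to spare).
- nest (a joint): How far the sprung nest with its well block (127.5 mm along y, 85.5 along x, top at z = 121 mm when free) is pressed down, m: 0 free, 0.009 on its stop (not to be reached). Spring: 4 N at 0, 1 N more per mm. With the bar fitted it reads about 0.003 and presses the bar up against both heads; to slide freely the bar is held 1 to 3 mm below the heads.
- hold_bar: Loose steel bar, y from -96 to +110 mm, 52 mm wide (x), 3 mm thick, about 0.22 kg, flat at the start. Origin on its underside under the grip, z up. Grip: black block 26 mm along y, 34 along x, z from 3 to 37 mm. Near its -y end an oblong eye, near its +y end a keyhole. Fitted, its +y end is at the small stud.
- eye_outer_edge (a point): Middle of the eye's outer edge, on the bar's upper face at (0, -87, 3) mm in its frame; axes as the bar's. The eye spans y = -87 to -61 mm and 38 mm along x (corners cut 4 mm): level, it is too short for the 32 mm head; with the bar's +y end raised 25 to 40 degrees its outer edge goes under the head while its inner edge passes over it.
- keyhole_round (a point): Centre of the keyhole's wide opening, on the bar's upper face at (0, 82, 3) mm in its frame; axes as the bar's. Octagonal opening 22 mm across, narrowing at 45 degrees into a slot 12 mm wide that runs on to y = +100 mm.
- scanner: Bystander: hand-held barcode scanner lying on the desk, about 46 x 160 x 32 mm, origin under its handle.
- mouse: Bystander: black computer mouse on its mat, 100 x 60 x 30 mm, origin under its centre.
- reagent: Bystander: capped reagent jar, 52 mm in diameter, 85 mm high, origin under its centre.
- tub: Bystander: white plastic tub, 72 mm in diameter, 85 mm high, origin under its centre.

How it is judged:
By the outcome, as a careful person would: the job done as asked, in the order asked, and still so for the second after the job is handed in, with the robot touching nothing.
It also fails if it takes over 51 s, if anything falls off the work surface, if the arm or the gripper's body presses on something with over 40 N, if the wrist force passes 120 N, or if a joint passes its speed limit or range.

## Working session

There is one attempt and no reset: what is moved stays moved. The work goes in short steps, Python scripts to look and compute and a tool call to move; the robot and the scene stay as the last step left them, time stands still between calls to the robot, and variables do not carry over. Pictures are saved under pics/ and viewed, about 8 in all and at most 12, crops included, and the job is handed in when it is done.

Besides the shell and the picture viewer there is one more tool, called as name(argument=value, ...), one argument or row to a line, values as JSON. send_rows: Moves the arm, as the interface text tells. Its arguments: {"type":"object","properties":{"moves":{"type":"array"}},"required":["moves"]}

```bash
mkdir -p pics; python3 - <<'E'
from rig import *
import numpy as np,cv2
print(state(), finger_overhang if not callable(finger_overhang) else finger_overhang())
for n in("top","side"):
    p,d=read_camera(n); cv2.imwrite(f"pics/{n}0.png",p[...,::-1]); np.save(f"{n}0.npy",d)
    c=camera_params(n); print(n,c)
E
```

```text
{'time': 0.0, 'q': array([ 1.29540694e+00,  4.80856121e-01,  1.59690578e+00, -3.57311211e-06,
        1.06507228e+00, -4.65855352e-02]), 'qd': array([-2.04627676e-04,  3.30127364e-04, -1.48840361e-03, -9.71599438e-05,
       -1.85236865e-03, -4.56578060e-04]), 'joint_efforts': array([ 2.67573487e-03, -9.50677800e+01, -4.30178869e+01,  1.93711321e-04,
        1.25145193e-02,  8.70792360e-05]), 'tcp_pos': array([0.14729035, 0.63267948, 0.24964472]), 'tool_rot': array([ 0.70291797, -0.08078668,  0.08064814, -0.70205108]), 'ft_force': array([-0.6277103 ,  0.24487435, -0.11852359]), 'moment': array([-0.00801794, -0.05275549,  0.05061826]), 'grip_width': 1.0016004938320038} 0.019
top {'fx': 538.1717625896979, 'fy': 538.1717625896979, 'cx': 326.49288659545044, 'cy': 241.7461642617748, 'D': array([-0.10863838,  0.        ,  0.        ,  0.        ,  0.        ]), 'pose': array([[-3.38474300e-04, -9.89427430e-01,  1.45028431e-01,
         3.71485850e-01],
       [-9.99966312e-01, -8.54533133e-04, -8.16365046e-03,
        -2.67631576e-03],
       [ 8.20127130e-03, -1.45026309e-01, -9.89393809e-01,
         1.77403171e+00],
       [ 0.00000000e+00,  0.00000000e+00,  0.00000000e+00,
         1.00000000e+00]])}
side {'fx': 565.8199908232882, 'fy': 565.8199908232882, 'cx': 320.2224411639796, 'cy': 242.84668147526477, 'D': array([-0.03943691,  0.        ,  0.        ,  0.        ,  0.        ]), 'pose': array([[ 0.99892778, -0.04315679,  0.01675653,  0.58368769],
       [-0.04385801, -0.7662682 ,  0.64102225, -1.16247949],
       [-0.01482446, -0.64106984, -0.76733936,  1.45928182],
       [ 0.        ,  0.        ,  0.        ,  1.        ]])}
```

View pics/top0.png

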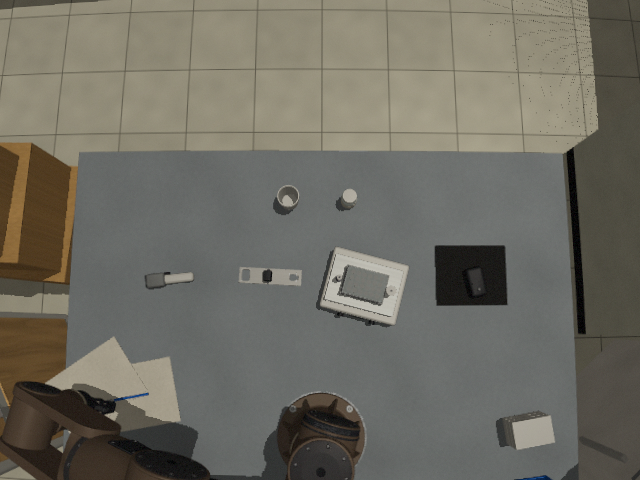

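View pics/side0.png

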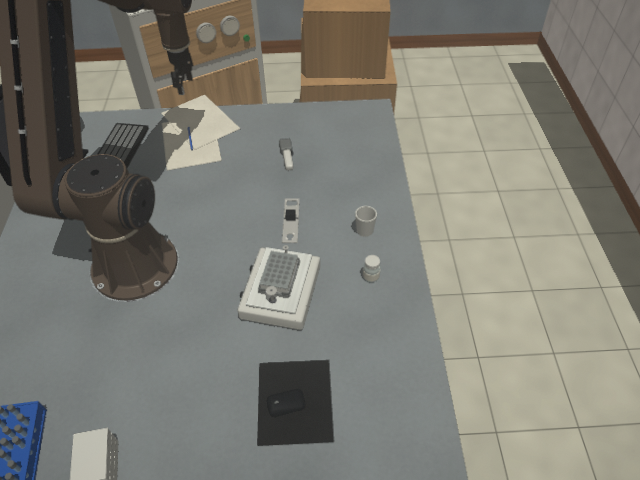

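The top view shows the bar at about (240–301, 276) with its grip at (267, 276). The mixer is at (365, 287), with the wide stud at (392, 291) and the small stud at (337, 279). Next I'll zoom in to see which end has the eye and to measure.

```bash
cat > h.py <<'E'
from rig import *
import numpy as np,cv2
from scipy.spatial.transform import Rotation as R
def cam(n):
    c=camera_params(n); K=np.array([[c["fx"],0,c["cx"]],[0,c["fy"],c["cy"]],[0,0,1]]); return K,c["D"],c["pose"]
def cloud(n,d):
    K,D,P=cam(n); v,u=np.mgrid[:480,:640]
    r=cv2.undistortPoints(np.stack([u,v],-1).reshape(-1,1,2).astype(float),K,D).reshape(480,640,2)
    X=np.dstack([r,np.ones((480,640))])*d[...,None]
    return X@P[:3,:3].T+P[:3,3]
def atz(n,u,v,z):
    K,D,P=cam(n); r=cv2.undistortPoints(np.array([[[u,v]]],float),K,D)[0,0]
    w=P[:3,:3]@[r[0],r[1],1]; s=(z-P[2,3])/w[2]; return P[:3,3]+s*w
def proj(n,X):
    K,D,P=cam(n); Q=np.linalg.inv(P); return cv2.projectPoints(np.atleast_2d(X).astype(float),cv2.Rodrigues(Q[:3,:3])[0],Q[:3,3],K,D)[0][:,0]
E
python3 - <<'E'
from h import *
t=cv2.imread("pics/top0.png"); s=cv2.imread("pics/side0.png")
a=cv2.resize(t[235:335,230:415],None,fx=4,fy=4,interpolation=cv2.INTER_CUBIC)
b=cv2.resize(s[190:335,230:330],None,fx=4,fy=4,interpolation=cv2.INTER_CUBIC)
cv2.imwrite("pics/a.png",a);cv2.imwrite("pics/b.png",b)
d=np.load("top0.npy"); C=cloud("top",d)
Z=C[...,2]
m=(Z>.10)&(Z<.16); m[:, :300]=0; m[:,430:]=0; m[:230]=0;m[335:]=0
rect=cv2.minAreaRect(C[m][:,:2].astype(np.float32)); print("top things",m.sum(),rect,np.median(Z[m]))
for lo,hi in((.05,.066),(.068,.085)):
    m2=(Z>lo)&(Z<hi);m2[:, :300]=0; m2[:,430:]=0; m2[:230]=0;m2[335:]=0
    print(lo,m2.sum(),cv2.minAreaRect(C[m2][:,:2].astype(np.float32)),np.median(Z[m2]))
m3=np.zeros_like(m); m3[262:290,232:308]=1
g=m3&(Z>.025)&(Z<.05); print("grip",g.sum(),cv2.minAreaRect(C[g][:,:2].astype(np.float32)),np.median(Z[g]))
im=cv2.cvtColor(t,cv2.COLOR_BGR2GRAY); print(im[276,232:310])
print("desk z",np.median(Z[300:320,200:300]))
E
```

```text
top things 1288 ((0.4832862913608551, -0.1378389596939087), (0.1863093376159668, 0.09416529536247253), 75.21724700927734) 0.12111624537902765
0.05 1497 ((0.4786056876182556, -0.13667048513889313), (0.25073784589767456, 0.21038319170475006), 75.19998931884766) 0.059059482986660417
0.068 1760 ((0.48087021708488464, -0.13333375751972198), (0.23663128912448883, 0.18656161427497864), 74.46573638916016) 0.0741621294825402
grip 89 ((0.5172755122184753, 0.1759428083896637), (0.025961197912693024, 0.03353937342762947), 89.36934661865234) 0.036141489977124186
[104 103 104 106 103 105 111 138 144 128 110 107 107 106 106 105 107 104
 140 145 146 146 146 146 146 148 148 149 148 149  93  33  34  35  41  42
  47  48  29   6 148 151 152 150 151 151 151 151 152 151 152 150 151 152
 152 153 152 133 105 107 107 107 107 105 115 112 113 156 155 132 105 104
 106 105 107 108 108 108]
desk z 0.0002702265156784289
```

View pics/a.png

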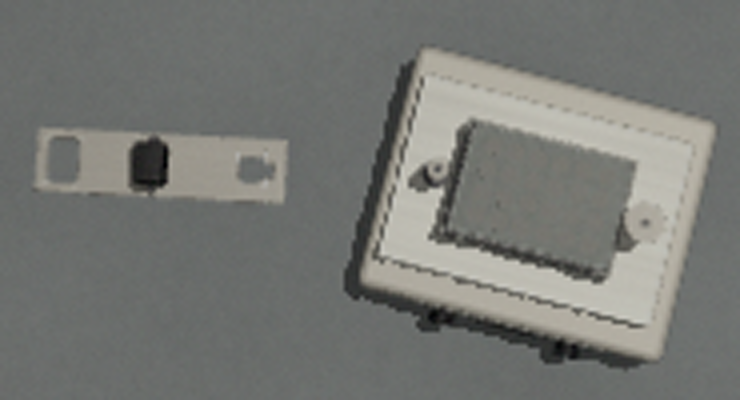

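View pics/b.png

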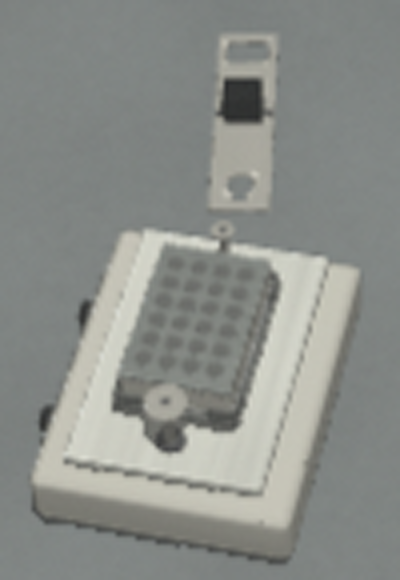

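The eye is at the world +y end of the bar, so the bar needs a yaw turn of about 170°. I'll measure the stud heads and the bar precisely.

```bash
python3 - <<'E'
from h import *
import cv2
for n,boxw,boxs,bar,gr in(("top",(383,281,400,300),(333,270,345,285),(232,262,310,292),None),("side",(263,283,281,299),(280,242,291,253),(278,192,305,246),None)):
    d=np.load(n+"0.npy");C=cloud(n,d);Z=C[...,2];im=cv2.imread(f"pics/{n}0.png").astype(int)
    for nm,b in(("wide",boxw),("small",boxs)):
        m=np.zeros(Z.shape,bool);m[b[1]:b[3],b[0]:b[2]]=1
        m&=(Z>.1225)&(Z<.14)
        if m.sum()>4:
            P=C[m]; (c,r)=cv2.minEnclosingCircle(P[:,:2].astype(np.float32)); v,u=np.nonzero(m)
            print(n,nm,m.sum(),"mean",P.mean(0).round(4),"circ",np.round(c,4),round(r,4),"pix",u.mean().round(2),v.mean().round(2),"->",atz(n,u.mean(),v.mean(),.1245).round(4))
    m=np.zeros(Z.shape,bool);m[bar[1]:bar[3],bar[0]:bar[2]]=1
    g=im.mean(2); w=m&(g>122)&(Z<.012)
    _,L,S,_=cv2.connectedComponentsWithStats(w.astype(np.uint8)); w=np.isin(L,[i for i in range(1,len(S)) if S[i,4]>15])
    v,u=np.nonzero(w); P=np.array([atz(n,a,b,.003)[:2] for a,b in zip(u,v)],np.float32)
    r=cv2.minAreaRect(P); print(n,"bar",len(P),r,cv2.boxPoints(r).round(4).tolist())
    k=m&(Z>.03)&(Z<.045); print(n,"grip",C[k].mean(0).round(4), cv2.minAreaRect(C[k][:,:2].astype(np.float32)))
# blk rectangle, top
d=np.load("top0.npy");C=cloud("top",d);Z=C[...,2]
m=np.zeros(Z.shape,bool);m[255:315,346:388]=1;m&=(Z>.115)&(Z<.13);print("block",cv2.minAreaRect(C[m][:,:2].astype(np.float32)),C[m].mean(0))
E
```

```text
top wide 72 mean [ 0.4648 -0.2089  0.1264] circ [ 0.4668 -0.2035] 0.0258 pix 389.36 289.67 -> [ 0.4649 -0.2091  0.1245]
top small 22 mean [ 0.5048 -0.0554  0.1268] circ [ 0.4991 -0.0607] 0.0167 pix 339.27 276.64 -> [ 0.505  -0.0555  0.1245]
top bar 690 ((0.5171717405319214, 0.16982302069664001), (0.2065778374671936, 0.053448282182216644), 87.22994232177734) [[0.4855000078678131, 0.06790000200271606], [0.5389000177383423, 0.06539999693632126], [0.5489000082015991, 0.271699994802475], [0.49549999833106995, 0.2743000090122223]]
top grip [0.5172 0.1769 0.037 ] ((0.5172176361083984, 0.1759231835603714), (0.025975091382861137, 0.03335697203874588), 89.59815216064453)
side wide 84 mean [ 0.4647 -0.2131  0.1254] circ [ 0.4641 -0.2064] 0.0271 pix 271.42 288.93 -> [ 0.4647 -0.2125  0.1245]
side small 22 mean [ 0.5062 -0.0583  0.1259] circ [ 0.5065 -0.0589] 0.0103 pix 285.55 246.77 -> [ 0.5062 -0.0571  0.1245]
side bar 1297 ((0.516858696937561, 0.17550286650657654), (0.2531956136226654, 0.09452445805072784), 88.5472412109375) [[0.46639999747276306, 0.05009999871253967], [0.5608999729156494, 0.04769999906420708], [0.567300021648407, 0.30090001225471497], [0.47279998660087585, 0.30329999327659607]]
side grip [0.5187 0.1706 0.0357] ((0.5188697576522827, 0.1708366721868515), (0.03177844360470772, 0.032055556774139404), 0.1283712387084961)
block ((0.4834386110305786, -0.13862672448158264), (0.13584546744823456, 0.08524376899003983), 75.46376037597656) [ 0.48480242 -0.1368003   0.12142325]
```

```bash
cat >> h.py <<'E'
def tool(az,tilt=0):
    "tool axes for bar azimuth az (deg, of bar +y), tilt (deg, bar +y end raised); tool z=-bar y, y=-bar z, x=-bar x"
    a=np.radians(az); B=R.from_euler('z',az-90,degrees=True)*R.from_euler('x',tilt,degrees=True); M=B.as_matrix()
    return R.from_matrix(np.c_[-M[:,0],-M[:,2],-M[:,1]])
def plan(p1,R1,n,p0=None,R0=None,dz=4,da=3):
    s=state(); p=np.array(s["tcp_pos"]) if p0 is None else np.array(p0); r=R.from_quat(s["tool_rot"]) if R0 is None else R0
    rv=(r.inv()*R1).as_rotvec(); st=(np.array(p1)-p)/n; out=[]
    for i in range(n):
        t=np.radians(8); w=(rv/n/t).round(da); d=r.inv().apply(np.array(p1)*(i+1)/n+np.array(p)*(n-1-i)/n - p if False else st).round(dz)
        out.append([d.tolist(),w.tolist()]); r=r*R.from_rotvec(rv/n)
    for o in out: print(o)
E
python3 - <<'E'
from h import *
print("wide px",atz("top",390.9,290.1,.1245),"small px",atz("top",338.9,277.1,.1245))
print("side wide",atz("side",271.,290.5,.1245),"small",atz("side",285.3,247.3,.1245))
b=np.array([.5174,.1769])
plan([*b,.12],tool(-92.77),15)
E
```

```text
wide px [ 0.46351224 -0.21384779  0.1245    ] small px [ 0.50359614 -0.05434783  0.1245    ]
side wide [ 0.46351826 -0.2180122   0.1245    ] small [ 0.5054032  -0.05914866  0.1245    ]
[[0.0309, 0.0087, -0.024], [0.001, -0.086, -0.0]]
[[0.0306, 0.0087, -0.0244], [0.001, -0.086, -0.0]]
[[0.0303, 0.0087, -0.0247], [0.001, -0.086, -0.0]]
[[0.03, 0.0087, -0.0251], [0.001, -0.086, -0.0]]
[[0.0297, 0.0087, -0.0255], [0.001, -0.086, -0.0]]
[[0.0294, 0.0087, -0.0258], [0.001, -0.086, -0.0]]
[[0.0291, 0.0087, -0.0262], [0.001, -0.086, -0.0]]
[[0.0288, 0.0087, -0.0265], [0.001, -0.086, -0.0]]
[[0.0285, 0.0087, -0.0269], [0.001, -0.086, -0.0]]
[[0.0281, 0.0087, -0.0272], [0.001, -0.086, -0.0]]
[[0.0278, 0.0087, -0.0275], [0.001, -0.086, -0.0]]
[[0.0275, 0.0087, -0.0279], [0.001, -0.086, -0.0]]
[[0.0271, 0.0087, -0.0282], [0.001, -0.086, -0.0]]
[[0.0268, 0.0087, -0.0285], [0.001, -0.086, -0.0]]
[[0.0265, 0.0087, -0.0288], [0.001, -0.086, -0.0]]
```

send_rows(
  moves=[
    [[0.031, 0.009, -0.024], [0, -0.086, 0], 0.085],
    [[0.031, 0.009, -0.024], [0, -0.086, 0], 0.085],
    [[0.03, 0.009, -0.025], [0, -0.086, 0], 0.085],
    [[0.03, 0.009, -0.025], [0, -0.086, 0], 0.085],
    [[0.03, 0.009, -0.025], [0, -0.086, 0], 0.085],
    [[0.029, 0.009, -0.026], [0, -0.086, 0], 0.085],
    [[0.029, 0.009, -0.026], [0, -0.086, 0], 0.085],
    [[0.029, 0.009, -0.026], [0, -0.086, 0], 0.085],
    [[0.028, 0.009, -0.027], [0, -0.086, 0], 0.085],
    [[0.028, 0.009, -0.027], [0, -0.086, 0], 0.085],
  ],
)

```text
time: 1.1
tcp_pos: [0.3944, 0.3291, 0.1599]
tool_rot: [0.706, -0.038, 0.038, -0.706]
ft_force: [0.3, 0.3, -0.3]
grip_width: 0.996
```

send_rows(
  moves=[
    [[0.028, 0.009, -0.027], [0, -0.086, 0], 0.085],
    [[0.028, 0.009, -0.028], [0, -0.086, 0], 0.085],
    [[0.027, 0.009, -0.028], [0, -0.086, 0], 0.085],
    [[0.027, 0.009, -0.028], [0, -0.086, 0], 0.085],
    [[0.027, 0.009, -0.029], [0, -0.086, 0], 0.085],
    [[0, 0, 0], [0, 0, 0], 0.085],
    [[0, 0, 0], [0, 0, 0], 0.085],
  ],
)

```text
time: 1.8
tcp_pos: [0.5184, 0.1785, 0.1148]
tool_rot: [0.707, -0.018, 0.018, -0.707]
ft_force: [-0.2, -0.2, 0.3]
grip_width: 0.994
```

```bash
python3 - <<'E'
from h import *
s=state();print(s["time"],s["tcp_pos"],s["q"],s["ft_force"])
plan([.5174,.1769,.027],tool(-92.77),4)
E
```

```text
1.8 [0.5183724  0.17853714 0.11480695] [ 2.76349554e-01  5.19271121e-01  1.95003745e+00  1.24867483e-04
  6.73375810e-01 -1.24373882e+00] [-0.16124631 -0.19744581  0.31945034]
[[-0.0002, 0.022, -0.0004], [0.0, -0.004, -0.002]]
[[-0.0002, 0.022, -0.0004], [0.0, -0.004, -0.002]]
[[-0.0002, 0.022, -0.0004], [0.0, -0.004, -0.002]]
[[-0.0002, 0.022, -0.0004], [0.0, -0.004, -0.002]]
```

send_rows(
  moves=[
    [[-0.001, 0.03, -0.0016], [0, -0.016, 0], 0.06],
    [[0, 0.03, 0], [0, 0, 0], 0.06],
    [[0, 0.02, 0], [0, 0, 0], 0.06],
    [[0, 0.0078, 0], [0, 0, 0], 0.06],
    [[0, 0, 0], [0, 0, 0], 0.045],
    [[0, 0, 0], [0, 0, 0], 0.03],
    [[0, 0, 0], [0, 0, 0], 0.01],
    [[0, 0, 0], [0, 0, 0], 0.01],
    [[0, 0, 0], [0, 0, 0], 0.01],
    [[0, 0, 0], [0, 0, 0], 0.01],
  ],
)

```text
time: 2.8
tcp_pos: [0.5179, 0.1782, 0.0287]
tool_rot: [-0.707, 0.016, -0.017, 0.707]
ft_force: [-3.1, 2.1, 9.2]
grip_width: 0.293
```

```bash
python3 - <<'E'
from h import *
s=state();print(s["time"],s["tcp_pos"],s["q"],s["ft_force"],s["moment"],s["grip_width"])
p,d=read_camera("side"); K=cv2.resize(p[120:280,200:400],None,fx=3,fy=3)[...,::-1]; cv2.imwrite("pics/g1.png",K)
E
```

```text
2.8 [0.51786931 0.17816502 0.02869155] [ 2.75896570e-01  6.59608809e-01  1.99249875e+00  3.29307278e-04
  4.87788504e-01 -1.24867093e+00] [-3.12090834  2.13924325  9.21966754] [0.31173793 0.4096568  0.02806721] 0.29252084278249096
```

View pics/g1.png

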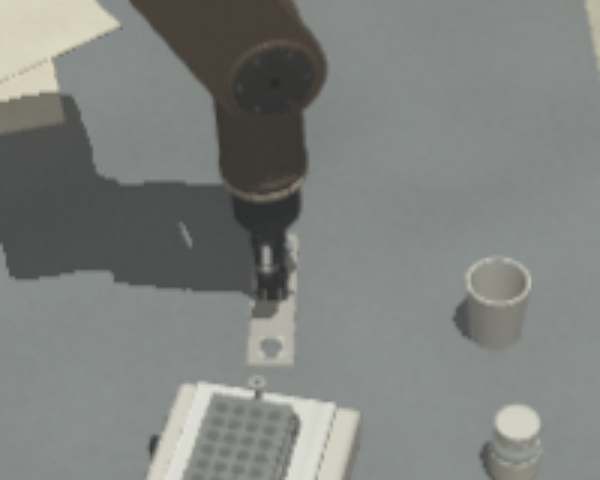

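send_rows(
  moves=[
    [[0, -0.01, 0], [0, 0, 0], 0.01],
    [[0, -0.03, 0], [0, 0, 0], 0.01],
    [[0, -0.04, 0], [0, 0, 0], 0.01],
    [[0, -0.045, 0], [0, 0.5, 0], 0.01],
    [[0, -0.045, 0], [0, 1, 0], 0.01],
    [[0, -0.03, 0], [0, 1, 0], 0.01],
    [[0, 0, 0], [0, 1, 0], 0.01],
    [[0, 0, 0], [0, 1, 0], 0.01],
    [[0, 0, 0], [0, 1, 0], 0.01],
    [[0, 0, 0], [0, 1, 0], 0.01],
  ],
)

```text
time: 3.85
tcp_pos: [0.5171, 0.1777, 0.2286]
tool_rot: [-0.627, 0.326, -0.327, 0.627]
ft_force: [1.0, 0.2, -1.7]
grip_width: 0.294
```

send_rows(
  moves=[
    [[0, 0, 0], [0, 1, 0], 0.01],
    [[0, 0, 0], [0, 1, 0], 0.01],
    [[0, 0, 0], [0, 1, 0], 0.01],
    [[0, 0, 0], [0, 1, 0], 0.01],
    [[0, 0, 0], [0, 1, 0], 0.01],
    [[0, 0, 0], [0, 1, 0], 0.01],
    [[0, 0, 0], [0, 1, 0], 0.01],
    [[0, 0, 0], [0, 1, 0], 0.01],
    [[0, 0, 0], [0, 1, 0], 0.01],
    [[0, 0, 0], [0, 1, 0], 0.01],
  ],
)

```text
time: 4.85
tcp_pos: [0.5171, 0.1777, 0.2285]
tool_rot: [0.27, -0.653, 0.653, -0.271]
ft_force: [0.1, 0.7, -1.8]
grip_width: 0.296
```

send_rows(
  moves=[
    [[0, 0, 0], [0, 1, 0], 0.01],
    [[0, 0, 0], [0, 1, 0], 0.01],
    [[0, 0, 0], [0, 1, 0], 0.01],
    [[0, 0, 0], [0, 1, 0], 0.01],
    [[0, 0, 0], [0, 1, 0], 0.01],
    [[0, 0, 0], [0, 1, 0], 0.01],
    [[0, 0, 0], [0, 1, 0], 0.01],
    [[0, 0, 0], [0, 0.5, 0], 0.01],
    [[0, 0, 0], [0, 0, 0], 0.01],
    [[0, 0, 0], [0, 0, 0], 0.01],
  ],
)

```text
time: 5.85
tcp_pos: [0.5172, 0.1777, 0.2281]
tool_rot: [0.09, 0.702, -0.701, -0.089]
ft_force: [0.0, 0.2, -2.6]
grip_width: 0.298
```

```bash
cat >> h.py <<'E'
H=.0287
def tcp(O,az,tilt,ye,ze,xe=0):
    "TCP (pos, rot) so that the eye's outer edge is at (xe,ye,ze) mm in stud frame O (wide head underside), bar tilted"
    Z=R.from_euler('z',az-90,degrees=True); B=Z*R.from_euler('x',tilt,degrees=True)
    return np.array(O)+Z.apply(np.array([xe,ye,ze])/1e3)+B.apply([0,.087,H-.003]),tool(az,tilt)
def now(O,az):
    s=state();r=R.from_quat(s["tool_rot"]).as_matrix();B=np.c_[-r[:,0],-r[:,2],-r[:,1]];Z=R.from_euler('z',az-90,degrees=True).as_matrix()
    e=s["tcp_pos"]+B@[0,-.087,.003-H]; k=s["tcp_pos"]+B@[0,.082,.003-H]; Bl=Z.T@B
    print("t",round(s["time"],2),"edge mm",(Z.T@(e-O)*1e3).round(2),"keyh",(Z.T@(k-O)*1e3).round(2),"rot deg",np.degrees(R.from_matrix(Bl).as_rotvec()).round(2),"F_M",(Z.T@s["ft_force"]).round(2),"mom",(Z.T@s["moment"]).round(2),"g",round(s["grip_width"],3)); return s
O=np.array([.4637,-.2140,.121]);AZ=75.4
E
python3 - <<'E'
from h import *
s=now(O,AZ);print(s["tcp_pos"],s["q"],s["ft_force"],s["moment"],s["grip_width"])
p1,R1=tcp(O,AZ,35,-30,40); print(p1)
plan(p1,R1,10)
E
```

```text
t 5.85 edge mm [-46.84 305.58  81.39] keyh [-47.06 474.58  81.43] rot deg [ 0.01 -0.02  0.08] F_M [-0.06  0.24 -2.56] mom [-0.02  0.06  0.01] g 0.298
[0.51720767 0.17773725 0.22810882] [2.75567220e-01 3.61861018e-01 1.85866838e+00 1.03966869e-05
 9.20564004e-01 2.09984980e+00] [ 2.47221907e-03  2.49639831e-01 -2.56357176e+00] [-0.00233297  0.0592753   0.01078774] 0.29798512979222047
[ 0.47038622 -0.18833121  0.23195336]
[[-0.0046, -0.0004, 0.0366], [-0.437, 0.001, -0.0]]
[[-0.0047, -0.0026, 0.0365], [-0.437, 0.001, -0.0]]
[[-0.0047, -0.0048, 0.0363], [-0.437, 0.001, -0.0]]
[[-0.0047, -0.0071, 0.0359], [-0.437, 0.001, -0.0]]
[[-0.0047, -0.0092, 0.0354], [-0.437, 0.001, -0.0]]
[[-0.0047, -0.0114, 0.0348], [-0.437, 0.001, -0.0]]
[[-0.0047, -0.0135, 0.034], [-0.437, 0.001, -0.0]]
[[-0.0047, -0.0155, 0.0332], [-0.437, 0.001, -0.0]]
[[-0.0047, -0.0175, 0.0321], [-0.437, 0.001, -0.0]]
[[-0.0047, -0.0195, 0.031], [-0.437, 0.001, -0.0]]
```

```bash
python3 - <<'E'
from h import *
p1,R1=tcp(O,AZ,0,-20,40); print(p1); plan(p1,R1,10)
E
```

```text
[ 0.48058865 -0.14916349  0.1867    ]
[[-0.0047, 0.0041, 0.0326], [0.0, 0.001, -0.0]]
[[-0.0047, 0.0041, 0.0326], [0.0, 0.001, -0.0]]
[[-0.0047, 0.0041, 0.0326], [0.0, 0.001, -0.0]]
[[-0.0047, 0.0041, 0.0326], [0.0, 0.001, -0.0]]
[[-0.0047, 0.0041, 0.0326], [0.0, 0.001, -0.0]]
[[-0.0047, 0.0041, 0.0326], [0.0, 0.001, -0.0]]
[[-0.0047, 0.0041, 0.0326], [0.0, 0.001, -0.0]]
[[-0.0047, 0.0041, 0.0326], [0.0, 0.001, -0.0]]
[[-0.0047, 0.0041, 0.0326], [0.0, 0.001, -0.0]]
[[-0.0047, 0.0041, 0.0326], [0.0, 0.001, -0.0]]
```

send_rows(
  moves=[
    [[-0.005, 0.004, 0.03], [0, 0, 0], 0.01],
    [[-0.005, 0.004, 0.034], [0, 0, 0], 0.01],
    [[-0.005, 0.004, 0.034], [0, 0, 0], 0.01],
    [[-0.005, 0.004, 0.034], [0, 0, 0], 0.01],
    [[-0.005, 0.004, 0.034], [0, 0, 0], 0.01],
    [[-0.005, 0.004, 0.034], [0, 0, 0], 0.01],
    [[-0.005, 0.004, 0.034], [0, 0, 0], 0.01],
    [[-0.005, 0.004, 0.034], [0, 0, 0], 0.01],
    [[-0.005, 0.004, 0.034], [0, 0, 0], 0.01],
    [[-0.002, 0.004, 0.024], [0, 0, 0], 0.01],
  ],
)

```text
time: 6.85
tcp_pos: [0.4801, -0.1515, 0.1878]
tool_rot: [-0.09, -0.701, 0.702, 0.089]
ft_force: [0.7, 0.1, -2.0]
grip_width: 0.295
```

send_rows(
  moves=[
    [[0, 0, 0], [0, 0, 0], 0.01],
    [[0, 0, 0], [0, 0, 0], 0.01],
  ],
)

```text
time: 7.05
tcp_pos: [0.4801, -0.1498, 0.1877]
tool_rot: [0.09, 0.701, -0.701, -0.09]
ft_force: [0.4, -0.6, -2.6]
grip_width: 0.299
```

```bash
python3 - <<'E'
from h import *
s=now(O,AZ); print(s["q"])
r=R.from_quat(s["tool_rot"]).as_matrix();B=np.c_[-r[:,0],-r[:,2],-r[:,1]]
def bp(x): return s["tcp_pos"]+(B@(np.array(x)/1e3-[0,0,H]).T).T if np.ndim(x)==1 else s["tcp_pos"]+(np.array(x)/1e3-[0,0,H])@B.T
cs=[(-26,-96,3),(26,-96,3),(26,110,3),(-26,110,3)]
eye=[(-19,-87,3),(19,-87,3),(19,-61,3),(-19,-61,3)]
for n,b in(("top",(320,245,415,330)),("side",(230,200,330,320))):
    p,d=read_camera(n); cv2.imwrite(f"pics/{n}1.png",p[...,::-1]); np.save(f"{n}1.npy",d)
    f=6 
    im=cv2.resize(p[b[1]:b[3],b[0]:b[2]],None,fx=f,fy=f,interpolation=cv2.INTER_CUBIC)[...,::-1].copy()
    def dr(X,c):
        q=((proj(n,X)-[b[0],b[1]]+.5)*f-.5).round().astype(int); cv2.polylines(im,[q.reshape(-1,1,2)],True,c,1)
    dr(bp(cs),(0,0,255)); dr(bp(eye),(0,255,0))
    a=np.linspace(0,6.28,30)
    dr(np.c_[O[0]+.016*np.cos(a),O[1]+.016*np.sin(a),0*a+.1245],(255,0,0))
    S=O+.164*np.array([np.cos(np.radians(AZ)),np.sin(np.radians(AZ)),0]); dr(np.c_[S[0]+.009*np.cos(a),S[1]+.009*np.sin(a),0*a+.1245],(255,0,0))
    cv2.imwrite(f"pics/{n}1o.png",im)
    C=cloud(n,d);Z=C[...,2];zb=s["tcp_pos"][2]-H+.003
    m=np.zeros(Z.shape,bool);m[b[1]:b[3],b[0]:b[2]]=1
    q=proj(n,bp([0,95,3])); 
    m&=(abs(Z-zb)<.006); P=(C[m]-s["tcp_pos"])@B*1e3
    print(n,m.sum(),zb,"bar-frame x",np.percentile(P[:,0],[1,50,99]),"y",np.percentile(P[:,1],[1,99]),"xmid at ends",[ (P[k][:,0].min()+P[k][:,0].max())/2 for k in (P[:,1]>85,P[:,1]<-70)])
E
python3 -c "
import cv2,numpy as np
a=cv2.imread('pics/top1o.png');b=cv2.imread('pics/side1o.png');print(a.shape,b.shape)"
```

```text
t 7.05 edge mm [ -0.41 -20.72  40.95] keyh [ -0.23 148.27  40.97] rot deg [ 0.01  0.   -0.06] F_M [ 0.55 -0.46 -2.61] mom [-0.01 -0.   -0.02] g 0.299
[-3.62810683e-01  3.57871329e-01  1.99411147e+00  2.02116065e-04
  7.89703279e-01  1.46370453e+00]Traceback (most recent call last):
  File "<stdin>", line 22, in <module>
    return umr_minimum(a, axis, None, out, keepdims, initial, where)
ValueError: zero-size array to reduction operation minimum which has no identity
[ WARN:0@0.027] global loadsave.cpp:275 findDecoder imread_('pics/side1o.png'): can't open/read file: check file path/integrity
Traceback (most recent call last):
AttributeError: 'NoneType' object has no attribute 'shape'
```

View pics/top1o.png

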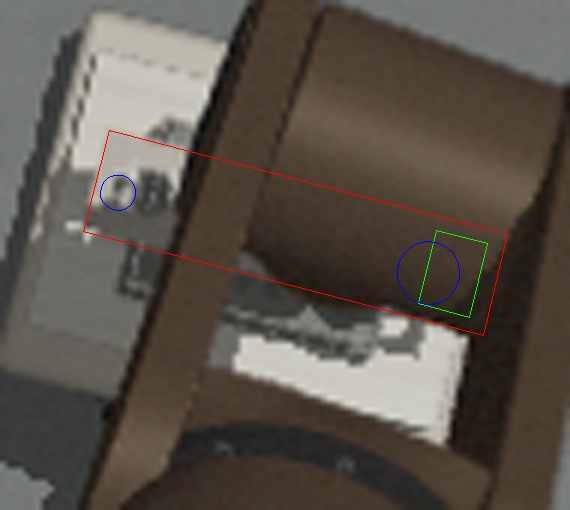

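The top view is mostly blocked by the arm; only the keyhole end shows, near (110, 190). I'll use the side view.

```bash
cat >> h.py <<'E'
def overlay(n,b,f,fn):
    s=now(O,AZ); r=R.from_quat(s["tool_rot"]).as_matrix();B=np.c_[-r[:,0],-r[:,2],-r[:,1]]
    bp=lambda x: s["tcp_pos"]+(np.array(x)/1e3-[0,0,H])@B.T
    p,d=read_camera(n); cv2.imwrite(f"pics/raw_{fn}.png",p[...,::-1])
    im=cv2.resize(p[b[1]:b[3],b[0]:b[2]],None,fx=f,fy=f,interpolation=cv2.INTER_CUBIC)[...,::-1].copy()
    def dr(X,c): cv2.polylines(im,[((proj(n,X)-[b[0],b[1]]+.5)*f-.5).round().astype(int).reshape(-1,1,2)],True,c,1)
    dr(bp([(-26,-96,3),(26,-96,3),(26,110,3),(-26,110,3)]),(0,0,255)); dr(bp([(-19,-87,3),(19,-87,3),(19,-61,3),(-19,-61,3)]),(0,255,0))
    dr(bp([(11,82,3),(-11,82,3),(-6,90,3),(-6,100,3),(6,100,3),(6,90,3)]),(0,255,0))
    a=np.linspace(0,6.28,30); S=O+.164*np.array([np.cos(np.radians(AZ)),np.sin(np.radians(AZ)),0])
    for c,rr in((O,.016),(S,.009)): dr(np.c_[c[0]+rr*np.cos(a),c[1]+rr*np.sin(a),0*a+.1245],(255,0,0))
    cv2.imwrite(f"pics/{fn}.png",im)
E
python3 -c "
from h import *
overlay('side',(240,205,330,305),6,'s1')"
```

```text
t 7.1 edge mm [ -0.34 -20.18  41.01] keyh [ -0.27 148.82  41.03] rot deg [ 0.01 -0.   -0.02] F_M [ 0.69 -0.41 -2.85] mom [-0.09 -0.02  0.01] g 0.293
```

View pics/s1.png

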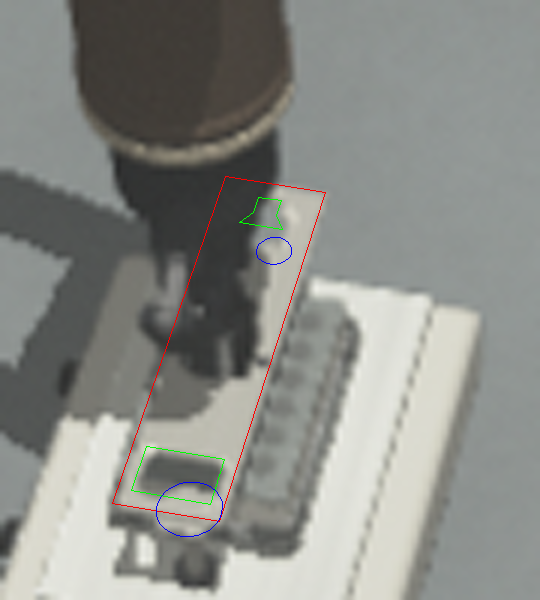

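```bash
python3 - <<'E'
from h import *
from scipy.ndimage import map_coordinates as mc
s=now(O,AZ); r=R.from_quat(s["tool_rot"]).as_matrix();B=np.c_[-r[:,0],-r[:,2],-r[:,1]]
bp=lambda x: s["tcp_pos"]+(np.array(x)/1e3-[0,0,H])@B.T
g=cv2.imread("pics/raw_s1.png").mean(2)
def prof(xs,ys,F):
    X=np.array([[F(x,y) for y in ys] for x in xs]); q=proj("side",X.reshape(-1,3)); return mc(g,[q[:,1],q[:,0]],order=1).reshape(len(xs),len(ys)).mean(1)
xs=np.arange(-36,37,2)
f=lambda x,y:bp([x,y,3])
for nm,ys in(("strip -93..-89",[-93,-91,-89]),("eye -80..-70",[-80,-75,-70]),("-55..-35",range(-55,-34,4)),("keyhole end 96..108",[103,106])): print(nm,list(zip(xs.tolist(),prof(xs,ys,f).astype(int).tolist())))
ys=np.arange(-110,-40,2); print("along y, x -12..12",list(zip(ys.tolist(),prof(ys,range(-12,13,4),lambda y,x:bp([x,y,3])).astype(int).tolist())))
# heads in the initial side/top picture
for n in("side","top"):
    g=cv2.imread(f"pics/{n}0.png").mean(2); Z=R.from_euler('z',AZ-90,degrees=True)
    from functools import partial
    def pr(P): q=proj(n,np.array(P)); return mc(g,[q[:,1],q[:,0]],order=1)
    for nm,y0 in(("wide",0),("small",164)):
        t=np.arange(-26,27,2)
        print(n,nm,"x",list(zip(t.tolist(),pr([O+Z.apply([a/1e3,y0/1e3,.0035]) for a in t]).astype(int).tolist())))
        print(n,nm,"y",list(zip(t.tolist(),pr([O+Z.apply([0,(y0+a)/1e3,.0035]) for a in t]).astype(int).tolist())))
E
```

```text
t 7.15 edge mm [ -0.28 -19.8   41.04] keyh [ -0.3  149.2   41.06] rot deg [ 0.01 -0.01  0.01] F_M [ 0.21  0.21 -2.82] mom [ 0.01  0.02 -0.02] g 0.293
strip -93..-89 [(-36, 223), (-34, 223), (-32, 220), (-30, 203), (-28, 166), (-26, 138), (-24, 152), (-22, 178), (-20, 184), (-18, 184), (-16, 182), (-14, 178), (-12, 172), (-10, 170), (-8, 168), (-6, 169), (-4, 173), (-2, 179), (0, 184), (2, 185), (4, 185), (6, 185), (8, 185), (10, 185), (12, 185), (14, 186), (16, 189), (18, 192), (20, 189), (22, 186), (24, 184), (26, 170), (28, 147), (30, 125), (32, 123), (34, 128), (36, 136)]
eye -80..-70 [(-36, 223), (-34, 222), (-32, 216), (-30, 193), (-28, 165), (-26, 156), (-24, 168), (-22, 181), (-20, 177), (-18, 156), (-16, 121), (-14, 99), (-12, 94), (-10, 93), (-8, 93), (-6, 93), (-4, 93), (-2, 93), (0, 94), (2, 97), (4, 102), (6, 105), (8, 106), (10, 105), (12, 96), (14, 95), (16, 98), (18, 110), (20, 134), (22, 163), (24, 180), (26, 170), (28, 140), (30, 112), (32, 121), (34, 138), (36, 142)]
-55..-35 [(-36, 155), (-34, 156), (-32, 155), (-30, 148), (-28, 143), (-26, 143), (-24, 139), (-22, 
[... 2985 characters left out ...]
 164), (14, 154), (16, 137), (18, 100), (20, 97), (22, 114), (24, 116), (26, 117)]
top small x [(-26, 182), (-24, 183), (-22, 185), (-20, 185), (-18, 178), (-16, 140), (-14, 76), (-12, 82), (-10, 98), (-8, 128), (-6, 141), (-4, 138), (-2, 97), (0, 97), (2, 114), (4, 143), (6, 161), (8, 169), (10, 178), (12, 185), (14, 184), (16, 183), (18, 184), (20, 184), (22, 184), (24, 182), (26, 181)]
top small y [(-26, 109), (-24, 109), (-22, 112), (-20, 112), (-18, 103), (-16, 65), (-14, 57), (-12, 71), (-10, 81), (-8, 106), (-6, 148), (-4, 145), (-2, 126), (0, 97), (2, 109), (4, 135), (6, 145), (8, 135), (10, 118), (12, 137), (14, 159), (16, 178), (18, 181), (20, 181), (22, 181), (24, 181), (26, 182)]
```

```bash
python3 - <<'E'
from h import *
p1,R1=tcp(O,AZ,35,-24,30,-1.4); plan(p1,R1,8)
p2,R2=tcp(O,AZ,35,-23,-4,-1.4); print(); plan(p2,R2,8,p1,R1)
E
```

```text
[[0.0001, -0.0043, 0.0043], [-0.547, 0.0, -0.0]]
[[0.0001, -0.0046, 0.004], [-0.547, 0.0, -0.0]]
[[0.0001, -0.0049, 0.0036], [-0.547, 0.0, -0.0]]
[[0.0001, -0.0051, 0.0032], [-0.547, 0.0, -0.0]]
[[0.0001, -0.0054, 0.0028], [-0.547, 0.0, -0.0]]
[[0.0001, -0.0056, 0.0024], [-0.547, 0.0, -0.0]]
[[0.0001, -0.0058, 0.002], [-0.547, 0.0, -0.0]]
[[0.0001, -0.0059, 0.0016], [-0.547, 0.0, -0.0]]

[[-0.0, 0.0036, 0.0023], [0.0, 0.0, 0.0]]
[[-0.0, 0.0036, 0.0023], [0.0, 0.0, 0.0]]
[[-0.0, 0.0036, 0.0023], [0.0, 0.0, 0.0]]
[[-0.0, 0.0036, 0.0023], [0.0, 0.0, 0.0]]
[[-0.0, 0.0036, 0.0023], [0.0, 0.0, 0.0]]
[[-0.0, 0.0036, 0.0023], [0.0, 0.0, 0.0]]
[[-0.0, 0.0036, 0.0023], [0.0, 0.0, 0.0]]
[[-0.0, 0.0036, 0.0023], [0.0, 0.0, 0.0]]
```

send_rows(
  moves=[
    [[0.0002, -0.0043, 0.0043], [-0.547, 0, 0], 0.01],
    [[0.0001, -0.0046, 0.004], [-0.547, 0, 0], 0.01],
    [[0.0002, -0.0049, 0.0036], [-0.547, 0, 0], 0.01],
    [[0.0001, -0.0051, 0.0032], [-0.547, 0, 0], 0.01],
    [[0.0002, -0.0054, 0.0028], [-0.547, 0, 0], 0.01],
    [[0.0001, -0.0056, 0.0024], [-0.547, 0, 0], 0.01],
    [[0.0001, -0.0058, 0.002], [-0.547, 0, 0], 0.01],
    [[0.0001, -0.0059, 0.0016], [-0.547, 0, 0], 0.01],
    [[0, 0, 0], [0, 0, 0], 0.01],
    [[0, 0, 0], [0, 0, 0], 0.01],
  ],
)

```text
time: 8.15
tcp_pos: [0.4705, -0.1824, 0.2215]
tool_rot: [0.113, 0.879, -0.459, -0.059]
ft_force: [-0.3, 0.2, -2.0]
grip_width: 0.295
```

```bash
python3 - <<'E'
from h import *
overlay('side',(240,190,340,305),5,'s2')
print(state()["q"])
p2,R2=tcp(O,AZ,35,-23,-4,-1.4); plan(p2,R2,8)
E
```

```text
t 8.15 edge mm [ -1.41 -24.3   29.66] keyh [ -1.28 114.27 126.4 ] rot deg [ 3.492e+01  1.000e-02 -4.000e-02] F_M [-0.3   0.14 -2.01] mom [-0.49  0.01  0.03] g 0.295
[-0.78597199  0.47370493  1.88328654  0.56134784  1.18590076  0.71739152]
[[-0.0, 0.0035, 0.0023], [-0.001, -0.0, 0.0]]
[[-0.0, 0.0035, 0.0023], [-0.001, -0.0, 0.0]]
[[-0.0, 0.0035, 0.0023], [-0.001, -0.0, 0.0]]
[[-0.0, 0.0035, 0.0023], [-0.001, -0.0, 0.0]]
[[-0.0, 0.0035, 0.0023], [-0.001, -0.0, 0.0]]
[[-0.0, 0.0035, 0.0023], [-0.001, -0.0, 0.0]]
[[-0.0, 0.0035, 0.0023], [-0.001, -0.0, 0.0]]
[[-0.0, 0.0035, 0.0023], [-0.001, -0.0, 0.0]]
```

View pics/s2.png

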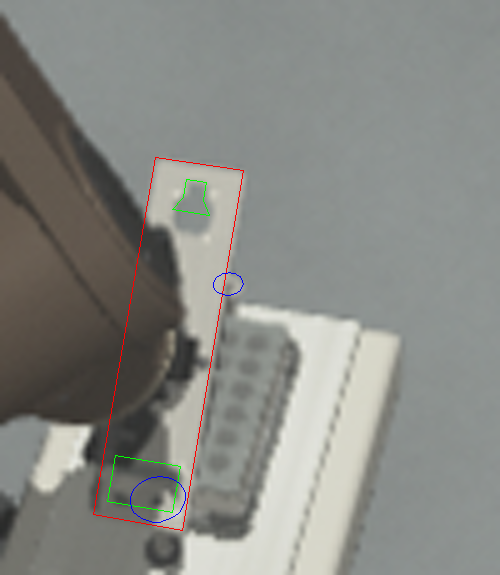

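The overlay matches the bar, tilted at 35°, with the eye near (145, 485) above the wide head. I'll descend gently.

send_rows(
  moves=[
    [[0, 0.0035, 0.0023], [0, 0, 0], 0.01],
    [[0, 0.0035, 0.0023], [0, 0, 0], 0.01],
    [[0, 0.0035, 0.0023], [0, 0, 0], 0.01],
    [[0, 0.0035, 0.0023], [0, 0, 0], 0.01],
    [[0, 0.0035, 0.0023], [0, 0, 0], 0.01],
    [[0, 0.0018, 0.0012], [0, 0, 0], 0.01],
    [[0, 0.0018, 0.0012], [0, 0, 0], 0.01],
  ],
)

```text
time: 8.9
tcp_pos: [0.4706, -0.182, 0.1963]
tool_rot: [0.113, 0.88, -0.458, -0.059]
ft_force: [0.1, 0.2, -2.5]
grip_width: 0.292
```

```bash
python3 -c "
from h import *
now(O,AZ)"
```

```text
t 8.9 edge mm [ -1.46 -23.77   4.32] keyh [ -1.27 114.65 101.29] rot deg [ 3.501e+01 -1.000e-02 -7.000e-02] F_M [ 0.08  0.24 -2.5 ] mom [-0.51 -0.   -0.  ] g 0.292
```

send_rows(
  moves=[
    [[0, 0.0014, 0.001], [0, 0, 0], 0.01],
    [[0, 0.0014, 0.001], [0, 0, 0], 0.01],
    [[0, 0.0012, 0.0008], [0, 0, 0], 0.01],
    [[0, 0.0008, 0.0006], [0, 0, 0], 0.01],
    [[0, 0, 0], [0, 0, 0], 0.01],
  ],
)

```text
time: 9.4
tcp_pos: [0.4706, -0.182, 0.1906]
tool_rot: [0.113, 0.88, -0.458, -0.059]
ft_force: [0.2, -0.2, -1.0]
grip_width: 0.294
```

```bash
python3 -c "
from h import *
now(O,AZ)"
```

```text
t 9.4 edge mm [ -1.44 -23.82  -1.39] keyh [ -1.28 114.61  95.57] rot deg [ 3.501e+01 -1.000e-02 -6.000e-02] F_M [ 0.23 -0.16 -1.01] mom [-0.48 -0.   -0.04] g 0.294
```

send_rows(
  moves=[
    [[0, 0.0012, 0.0008], [0, 0, 0], 0.01],
    [[0, 0.0012, 0.0009], [0, 0, 0], 0.01],
    [[0, 0, 0], [0, 0, 0], 0.01],
  ],
)

```text
time: 9.7
tcp_pos: [0.4706, -0.182, 0.1875]
tool_rot: [0.113, 0.88, -0.458, -0.059]
ft_force: [-0.2, 1.5, -2.3]
grip_width: 0.293
```

```bash
python3 -c "
from h import *
now(O,AZ);overlay('side',(240,200,320,300),6,'s3')"
```

```text
t 9.7 edge mm [ -1.5  -23.8   -4.43] keyh [ -1.34 114.62  92.53] rot deg [ 3.501e+01 -1.000e-02 -6.000e-02] F_M [-0.55  1.45 -2.29] mom [-0.5  -0.03  0.1 ] g 0.293
t 9.7 edge mm [ -1.5  -23.8   -4.43] keyh [ -1.34 114.62  92.53] rot deg [ 3.501e+01 -1.000e-02 -6.000e-02] F_M [-0.55  1.45 -2.29] mom [-0.5  -0.03  0.1 ] g 0.293
```

View pics/s3.png

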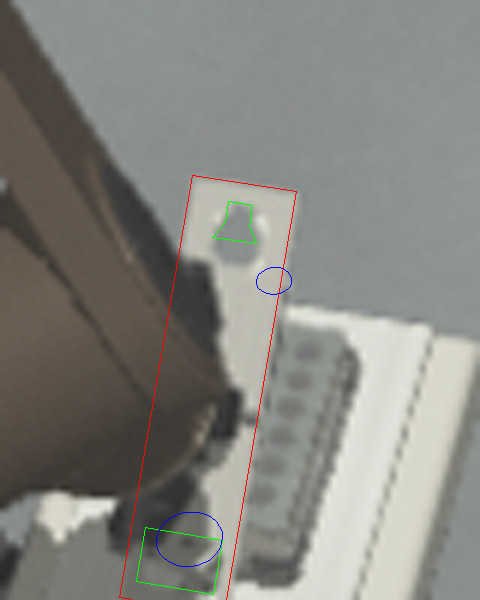

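The wide head pokes up through the eye at about (185, 540), as intended. Now I'll slide the edge under it.

send_rows(
  moves=[
    [[0, 0.00115, -0.00164], [0, 0, 0], 0.01],
    [[0, 0.00115, -0.00164], [0, 0, 0], 0.01],
    [[0, 0.00115, -0.00164], [0, 0, 0], 0.01],
    [[0, 0.00115, -0.00164], [0, 0, 0], 0.01],
    [[0, 0.00115, -0.00164], [0, 0, 0], 0.01],
    [[0, 0.00115, -0.00164], [0, 0, 0], 0.01],
    [[0, 0, 0], [0, 0, 0], 0.01],
  ],
)

```text
time: 10.45
tcp_pos: [0.4737, -0.1701, 0.1878]
tool_rot: [0.113, 0.88, -0.458, -0.059]
ft_force: [0.4, -0.5, -2.5]
grip_width: 0.289
```

```bash
python3 -c "
from h import *
now(O,AZ)"
```

```text
t 10.45 edge mm [ -1.43 -11.52  -4.21] keyh [ -1.31 126.9   92.76] rot deg [ 3.501e+01 -1.000e-02 -5.000e-02] F_M [ 0.52 -0.34 -2.46] mom [-0.52  0.03  0.01] g 0.289
```

send_rows(
  moves=[
    [[0, 0.0006, -0.0008], [0, 0, 0], 0.01],
    [[0, 0.0006, -0.0008], [0, 0, 0], 0.01],
    [[0, 0, 0], [0, 0, 0], 0.01],
  ],
)

```text
time: 10.75
tcp_pos: [0.4742, -0.1684, 0.1876]
tool_rot: [0.113, 0.88, -0.458, -0.059]
ft_force: [0.5, 0.5, -1.7]
grip_width: 0.291
```

```bash
python3 -c "
from h import *
now(O,AZ)"
```

```text
t 10.75 edge mm [-1.41 -9.72 -4.32] keyh [ -1.26 128.7   92.64] rot deg [ 3.501e+01 -2.000e-02 -6.000e-02] F_M [ 0.39  0.66 -1.73] mom [-0.57  0.01  0.01] g 0.291
```

send_rows(
  moves=[
    [[0, 0.0006, -0.0008], [0, 0, 0], 0.01],
    [[0, 0.0006, -0.0008], [0, 0, 0], 0.01],
    [[0, 0, 0], [0, 0, 0], 0.01],
  ],
)

```text
time: 11.05
tcp_pos: [0.4747, -0.1664, 0.1876]
tool_rot: [0.113, 0.88, -0.458, -0.059]
ft_force: [-0.1, -0.3, -1.8]
grip_width: 0.293
```

send_rows(
  moves=[
    [[0, 0.0003, -0.0004], [0, 0, 0], 0.01],
    [[0, 0.0003, -0.0004], [0, 0, 0], 0.01],
    [[0, 0, 0], [0, 0, 0], 0.01],
  ],
)

```text
time: 11.35
tcp_pos: [0.475, -0.1657, 0.1875]
tool_rot: [0.113, 0.88, -0.458, -0.059]
ft_force: [-0.3, -1.8, -2.8]
grip_width: 0.294
```

```bash
python3 -c "
from h import *
now(O,AZ)"
```

```text
t 11.35 edge mm [-1.31 -6.93 -4.41] keyh [ -1.18 131.52  92.5 ] rot deg [ 3.499e+01 -3.000e-02 -6.000e-02] F_M [ 0.16 -1.8  -2.76] mom [-0.81  0.04  0.02] g 0.294
```

send_rows(
  moves=[
    [[0, 0.0003, -0.0004], [0, 0, 0], 0.01],
    [[0, 0, 0], [0, 0, 0], 0.01],
  ],
)

```text
time: 11.55
tcp_pos: [0.4751, -0.1653, 0.1875]
tool_rot: [0.113, 0.88, -0.458, -0.059]
ft_force: [-1.2, -3.4, -3.5]
grip_width: 0.294
```

```bash
python3 -c "
from h import *
now(O,AZ)"
```

```text
t 11.55 edge mm [-1.31 -6.56 -4.43] keyh [ -1.18 131.91  92.45] rot deg [ 3.498e+01 -3.000e-02 -6.000e-02] F_M [-0.27 -3.6  -3.5 ] mom [-1.26  0.1   0.04] g 0.294
```

Contact is confirmed. At 35° the lower corner touches first, so the stud is within about 0.3 mm of O. Next I'll level about the edge with roughly 0.7 mm of slack.

```bash
cat >> h.py <<'E'
def path(ks,start=None):
    "ks: list of (tilt,ye,ze,xe); rows from the measured pose through each"
    s=state(); p=s["tcp_pos"]; r=R.from_quat(s["tool_rot"])
    if start: p,r=tcp(O,AZ,*start)
    for k in ks:
        q,t=tcp(O,AZ,*k); d=r.inv().apply(q-p); w=(r.inv()*t).as_rotvec()/np.radians(8)
        print(k,[d.round(4).tolist(),w.round(3).tolist()]); p,r=q,t
E
python3 - <<'E'
from h import *
ks=[]
for th in (35,32,29,26,23,20,17,14,11,8):
    ks.append((th,round(-5.7-3*np.sin(np.radians(th)),2),-4.2,-1.4))
path(ks)
E
```

```text
(35, np.float64(-7.42), -4.2, -1.4) [[0.0001, -0.0007, 0.0006], [-0.003, -0.005, -0.006]]
(32, np.float64(-7.29), -4.2, -1.4) [[0.0, 0.0047, -0.0013], [0.375, 0.0, -0.0]]
(29, np.float64(-7.15), -4.2, -1.4) [[-0.0, 0.0047, -0.0013], [0.375, -0.0, -0.0]]
(26, np.float64(-7.02), -4.2, -1.4) [[0.0, 0.0047, -0.0013], [0.375, 0.0, 0.0]]
(23, np.float64(-6.87), -4.2, -1.4) [[-0.0, 0.0047, -0.0014], [0.375, 0.0, 0.0]]
(20, np.float64(-6.73), -4.2, -1.4) [[-0.0, 0.0046, -0.0014], [0.375, -0.0, -0.0]]
(17, np.float64(-6.58), -4.2, -1.4) [[-0.0, 0.0046, -0.0014], [0.375, 0.0, 0.0]]
(14, np.float64(-6.43), -4.2, -1.4) [[0.0, 0.0046, -0.0014], [0.375, -0.0, -0.0]]
(11, np.float64(-6.27), -4.2, -1.4) [[0.0, 0.0046, -0.0014], [0.375, 0.0, 0.0]]
(8, np.float64(-6.12), -4.2, -1.4) [[0.0, 0.0046, -0.0014], [0.375, -0.0, -0.0]]
```

send_rows(
  moves=[
    [[0, -0.0008, 0.0009], [0, 0, 0], 0.01],
    [[0, 0.0047, -0.0013], [0.375, 0, 0], 0.01],
    [[0, 0.0047, -0.0013], [0.375, 0, 0], 0.01],
    [[0, 0.0047, -0.0013], [0.375, 0, 0], 0.01],
    [[0, 0.0047, -0.0014], [0.375, 0, 0], 0.01],
    [[0, 0.0046, -0.0014], [0.375, 0, 0], 0.01],
    [[0, 0, 0], [0, 0, 0], 0.01],
  ],
)

```text
time: 12.25
tcp_pos: [0.479, -0.1487, 0.1706]
tool_rot: [0.104, 0.812, -0.569, -0.073]
ft_force: [-3.0, -4.8, -2.9]
grip_width: 0.297
```

```bash
python3 - <<'E'
from h import *
now(O,AZ)
path([(th,round(-5.7-3*np.sin(np.radians(th)),2),-4.,-1.4) for th in (18,15,12,9)])
E
```

```text
t 12.25 edge mm [-1.59 -5.97 -4.21] keyh [ -1.74 152.91  53.39] rot deg [1.993e+01 1.000e-02 6.000e-02] F_M [-1.68 -5.38 -2.89] mom [-1.34  0.41 -0.  ] g 0.297
(18, np.float64(-6.63), -4.0, -1.4) [[-0.0003, 0.0025, -0.0003], [0.241, 0.007, 0.002]]
(15, np.float64(-6.48), -4.0, -1.4) [[-0.0, 0.0046, -0.0014], [0.375, 0.0, 0.0]]
(12, np.float64(-6.32), -4.0, -1.4) [[0.0, 0.0046, -0.0014], [0.375, 0.0, 0.0]]
(9, np.float64(-6.17), -4.0, -1.4) [[0.0, 0.0046, -0.0014], [0.375, -0.0, -0.0]]
```

send_rows(
  moves=[
    [[0, -0.0004, 0.0012], [0, 0, 0], 0.01],
    [[0, 0.0041, -0.0012], [0.375, 0, 0], 0.01],
    [[0, 0.0046, -0.0014], [0.375, 0, 0], 0.01],
    [[0, 0.0046, -0.0014], [0.375, 0, 0], 0.01],
    [[0, 0, 0], [0, 0, 0], 0.01],
  ],
)

```text
time: 12.75
tcp_pos: [0.4808, -0.1432, 0.159]
tool_rot: [0.098, 0.765, -0.631, -0.081]
ft_force: [-2.5, -4.7, 3.3]
grip_width: 0.294
```

```bash
python3 - <<'E'
from h import *
now(O,AZ)
path([(th,round(-5.7-3*np.sin(np.radians(th)),2),-3.8,-1.4) for th in (9,7,5,3)])
E
```

```text
t 12.75 edge mm [-1.27 -7.66 -3.78] keyh [ -1.25 158.24  28.46] rot deg [ 1.1e+01  0.0e+00 -1.0e-02] F_M [-1.27 -5.15  3.31] mom [-1.19  0.16 -0.03] g 0.294
(9, np.float64(-6.17), -3.8, -1.4) [[0.0001, 0.0034, -0.0023], [0.25, -0.001, 0.0]]
(7, np.float64(-6.07), -3.8, -1.4) [[-0.0, 0.0031, -0.0009], [0.25, 0.0, 0.0]]
(5, np.float64(-5.96), -3.8, -1.4) [[0.0, 0.0031, -0.001], [0.25, 0.0, 0.0]]
(3, np.float64(-5.86), -3.8, -1.4) [[-0.0, 0.0031, -0.0009], [0.25, -0.0, -0.0]]
```

```bash
python3 -c "
from h import *
overlay('side',(240,200,330,300),6,'s4')"
```

```text
t 12.75 edge mm [-1.27 -7.66 -3.78] keyh [ -1.25 158.24  28.46] rot deg [ 1.1e+01  0.0e+00 -1.0e-02] F_M [-1.27 -5.15  3.31] mom [-1.19  0.16 -0.03] g 0.294
```

View pics/s4.png

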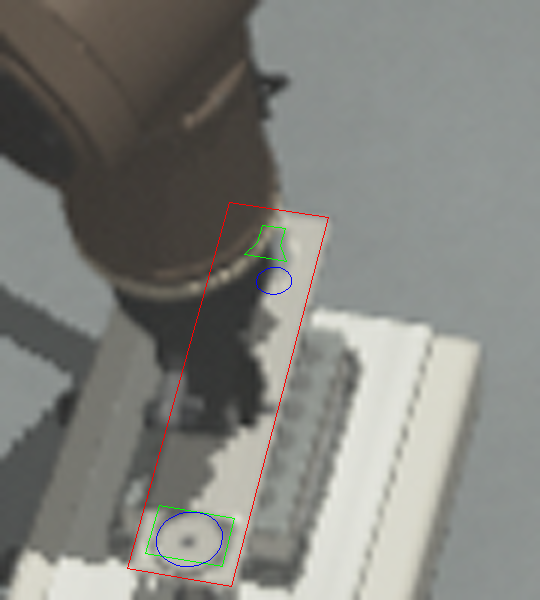

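```bash
python3 - <<'E'
from h import *
path([(9,-7.3,-3.6,-1.4),(7,-7,-3.5,-1.4),(5,-6.7,-3.4,-1.4),(4,-6.5,-3.3,-1.4),(3,-6.4,-3.2,-1.4),(2,-6.3,-3,-1.4),(1,-6.1,-2.8,-1.4),(0,-6,-2.5,-1.4)])
E
```

```text
(9, -7.3, -3.6, -1.4) [[0.0001, 0.0031, -0.0013], [0.262, -0.0, 0.001]]
(7, -7, -3.5, -1.4) [[0.0, 0.003, -0.0012], [0.25, 0.0, 0.0]]
(5, -6.7, -3.4, -1.4) [[-0.0, 0.003, -0.0012], [0.25, 0.0, 0.0]]
(4, -6.5, -3.3, -1.4) [[-0.0, 0.0014, -0.0006], [0.125, -0.0, -0.0]]
(3, -6.4, -3.2, -1.4) [[0.0, 0.0014, -0.0005], [0.125, 0.0, -0.0]]
(2, -6.3, -3, -1.4) [[0.0, 0.0013, -0.0005], [0.125, -0.0, 0.0]]
(1, -6.1, -2.8, -1.4) [[-0.0, 0.0013, -0.0006], [0.125, 0.0, 0.0]]
(0, -6, -2.5, -1.4) [[0.0, 0.0012, -0.0005], [0.125, -0.0, -0.0]]
```

send_rows(
  moves=[
    [[0, 0.003, -0.0012], [0.25, 0, 0], 0.01],
    [[0, 0.003, -0.0012], [0.25, 0, 0], 0.01],
    [[0, 0, 0], [0, 0, 0], 0.01],
  ],
)

```text
time: 13.1
tcp_pos: [0.4817, -0.1403, 0.1536]
tool_rot: [0.095, 0.743, -0.657, -0.084]
ft_force: [-1.8, -3.9, 4.7]
grip_width: 0.295
```

```bash
python3 - <<'E'
from h import *
now(O,AZ)
path([(6,-6.8,-3.4,-1.4),(5,-6.7,-3.4,-1.4),(4,-6.5,-3.3,-1.4),(3,-6.4,-3.2,-1.4),(2,-6.3,-3,-1.4)])
E
```

```text
t 13.1 edge mm [-1.22 -7.36 -3.63] keyh [ -1.08 160.36  17.14] rot deg [ 7.06  0.01 -0.05] F_M [-0.82 -4.19  4.7 ] mom [-1.34  0.14 -0.06] g 0.295
(6, -6.8, -3.4, -1.4) [[0.0003, 0.0015, -0.001], [0.132, -0.006, 0.001]]
(5, -6.7, -3.4, -1.4) [[-0.0, 0.0015, -0.0005], [0.125, 0.0, 0.0]]
(4, -6.5, -3.3, -1.4) [[-0.0, 0.0014, -0.0006], [0.125, -0.0, -0.0]]
(3, -6.4, -3.2, -1.4) [[0.0, 0.0014, -0.0005], [0.125, 0.0, -0.0]]
(2, -6.3, -3, -1.4) [[0.0, 0.0013, -0.0005], [0.125, -0.0, 0.0]]
```

send_rows(
  moves=[
    [[0.0002, 0.0015, -0.001], [0.13, 0, 0], 0.01],
    [[0, 0.0015, -0.0007], [0.125, 0, 0], 0.01],
    [[0, 0.0014, -0.0007], [0.125, 0, 0], 0.01],
    [[0, 0, 0], [0, 0, 0], 0.01],
  ],
)

```text
time: 13.5
tcp_pos: [0.4822, -0.1379, 0.1495]
tool_rot: [0.093, 0.726, -0.676, -0.087]
ft_force: [-1.7, -4.7, 5.6]
grip_width: 0.295
```

```bash
python3 - <<'E'
from h import *
now(O,AZ)
path([(3,-6.2,-3.2,-1.4),(2,-6.,-3,-1.4),(1,-6,-2.8,-1.4),(0,-6,-2.5,-1.4)])
E
```

```text
t 13.5 edge mm [-1.33 -6.65 -3.24] keyh [ -1.14 161.92   8.67] rot deg [ 4.04  0.01 -0.07] F_M [-0.46 -5.    5.62] mom [-1.46 -0.02 -0.05] g 0.295
(3, -6.2, -3.2, -1.4) [[0.0002, 0.0016, -0.0009], [0.13, -0.008, 0.001]]
(2, -6.0, -3, -1.4) [[0.0, 0.0013, -0.0006], [0.125, -0.0, 0.0]]
(1, -6, -2.8, -1.4) [[-0.0, 0.0013, -0.0004], [0.125, 0.0, 0.0]]
(0, -6, -2.5, -1.4) [[0.0, 0.0012, -0.0004], [0.125, -0.0, -0.0]]
```

send_rows(
  moves=[
    [[0.0001, 0, -0.0006], [0, 0, 0], 0.01],
    [[0, 0, -0.0006], [0, 0, 0], 0.01],
    [[0, 0, 0], [0, 0, 0], 0.01],
  ],
)

```text
time: 13.8
tcp_pos: [0.4824, -0.1371, 0.1497]
tool_rot: [0.094, 0.726, -0.676, -0.087]
ft_force: [-0.5, -4.8, 6.0]
grip_width: 0.295
```

```bash
python3 - <<'E'
from h import *
now(O,AZ)
path([(3,-5.5,-3.2,-1.4),(2,-5.4,-3,-1.4),(1,-5.3,-2.8,-1.4),(0,-5.2,-2.5,-1.4)])
E
```

```text
t 13.8 edge mm [-1.41 -5.79 -3.11] keyh [ -1.14 162.78   8.9 ] rot deg [ 4.08  0.   -0.09] F_M [ 0.77 -4.78  6.04] mom [-1.39 -0.11  0.07] g 0.295
(3, -5.5, -3.2, -1.4) [[0.0001, 0.0017, -0.0008], [0.134, -0.011, 0.0]]
(2, -5.4, -3, -1.4) [[0.0, 0.0013, -0.0005], [0.125, -0.0, 0.0]]
(1, -5.3, -2.8, -1.4) [[-0.0, 0.0013, -0.0005], [0.125, 0.0, 0.0]]
(0, -5.2, -2.5, -1.4) [[0.0, 0.0012, -0.0005], [0.125, -0.0, -0.0]]
```

send_rows(
  moves=[
    [[0, 0.0016, -0.0008], [0.13, -0.01, 0], 0.01],
    [[0, 0.0013, -0.0006], [0.125, 0, 0], 0.01],
    [[0, 0, 0], [0, 0, 0], 0.01],
  ],
)

```text
time: 14.1
tcp_pos: [0.4827, -0.1356, 0.1467]
tool_rot: [0.091, 0.713, -0.689, -0.088]
ft_force: [-3.4, -9.9, 5.2]
grip_width: 0.294
```

```bash
python3 - <<'E'
from h import *
now(O,AZ)
path([(1,-5.2,-2.8,-1.4),(0,-5.1,-2.5,-1.4)])
E
```

```text
t 14.1 edge mm [-1.35 -5.43 -2.94] keyh [ -1.4  163.47   2.87] rot deg [1.97 0.02 0.02] F_M [ -0.76 -10.45   5.16] mom [-2.4  -0.01 -0.06] g 0.294
(1, -5.2, -2.8, -1.4) [[0.0, 0.0013, -0.0007], [0.121, 0.002, 0.003]]
(0, -5.1, -2.5, -1.4) [[0.0, 0.0012, -0.0005], [0.125, -0.0, -0.0]]
```

send_rows(
  moves=[
    [[0, 0, 0.0008], [0, 0, 0], 0.01],
    [[0, 0.0012, 0], [0.12, 0, 0], 0.01],
    [[0, 0, 0], [0, 0, 0], 0.01],
  ],
)

```text
time: 14.4
tcp_pos: [0.4826, -0.1358, 0.1456]
tool_rot: [0.091, 0.708, -0.695, -0.089]
ft_force: [-0.8, -2.0, 6.6]
grip_width: 0.293
```

```bash
python3 - <<'E'
from h import *
now(O,AZ)
path([(0,-5.6,-2.3,-1.4)])
E
```

```text
t 14.4 edge mm [-1.48 -6.08 -2.74] keyh [ -1.42 162.89   0.4 ] rot deg [ 1.06  0.03 -0.02] F_M [-0.26 -2.1   6.59] mom [-0.88  0.01 -0.05] g 0.293
(0, -5.6, -2.3, -1.4) [[-0.0, 0.0012, -0.001], [0.133, -0.003, 0.004]]
```

send_rows(
  moves=[
    [[0, 0.0011, -0.0002], [0.133, 0, 0], 0.01],
    [[0, 0, 0], [0, 0, 0], 0.01],
  ],
)

```text
time: 14.6
tcp_pos: [0.4826, -0.1356, 0.1445]
tool_rot: [-0.09, -0.701, 0.701, 0.09]
ft_force: [0.3, -3.5, 7.2]
grip_width: 0.293
```

```bash
python3 - <<'E'
from h import *
now(O,AZ)
E
```

```text
t 14.6 edge mm [-1.53 -6.35 -2.22] keyh [ -1.45 162.65  -2.23] rot deg [-0.01  0.04 -0.03] F_M [ 1.15 -3.32  7.2 ] mom [-0.45 -0.05 -0.02] g 0.293
```

send_rows(
  moves=[
    [[0, 0, 0.001], [0, 0, 0], 0.01],
    [[0, 0, 0.0015], [0, 0, 0], 0.01],
    [[0, 0, 0.0015], [0, 0, 0], 0.01],
    [[0, 0, 0.001], [0, 0, 0], 0.01],
    [[0, 0, 0], [0, 0, 0], 0.01],
  ],
)

```text
time: 15.1
tcp_pos: [0.4812, -0.1402, 0.1445]
tool_rot: [0.09, 0.702, -0.701, -0.091]
ft_force: [0.9, 3.2, 6.7]
grip_width: 0.294
```

```bash
python3 - <<'E'
from h import *
now(O,AZ)
E
```

```text
t 15.1 edge mm [ -1.8  -11.16  -2.33] keyh [ -1.65 157.84  -2.14] rot deg [ 0.06  0.06 -0.05] F_M [0.06 3.36 6.75] mom [0.46 0.02 0.01] g 0.294
```

send_rows(
  moves=[
    [[-0.0001, 0, 0.0015], [0, 0, 0], 0.01],
    [[-0.0001, 0, 0.0015], [0, 0, 0], 0.01],
    [[0, 0, 0.0015], [0, 0, 0], 0.01],
    [[0, 0, 0.0015], [0, 0, 0], 0.01],
    [[0, 0, 0], [0, 0, 0], 0.01],
  ],
)

```text
time: 15.6
tcp_pos: [0.4798, -0.1461, 0.1445]
tool_rot: [0.09, 0.702, -0.701, -0.091]
ft_force: [-0.4, 3.7, 7.3]
grip_width: 0.293
```

```bash
python3 - <<'E'
from h import *
now(O,AZ)
E
```

```text
t 15.6 edge mm [ -1.62 -17.21  -2.32] keyh [ -1.45 151.79  -2.14] rot deg [ 0.06  0.06 -0.06] F_M [-1.37  3.47  7.28] mom [0.39 0.02 0.03] g 0.293
```

send_rows(
  moves=[
    [[0, 0, 0.0005], [0, 0, 0], 0.01],
    [[0, 0, 0.0005], [0, 0, 0], 0.01],
    [[0, 0, 0], [0, 0, 0], 0.01],
  ],
)

```text
time: 15.9
tcp_pos: [0.4796, -0.1469, 0.1445]
tool_rot: [0.09, 0.702, -0.701, -0.091]
ft_force: [1.0, 4.2, 6.8]
grip_width: 0.294
```

```bash
python3 - <<'E'
from h import *
now(O,AZ)
E
```

```text
t 15.9 edge mm [ -1.66 -18.07  -2.34] keyh [ -1.49 150.93  -2.13] rot deg [ 0.07  0.07 -0.06] F_M [-0.13  4.3   6.76] mom [ 0.59  0.01 -0.01] g 0.294
```

send_rows(
  moves=[
    [[0, 0, 0.0005], [0, 0, 0], 0.01],
    [[0, 0, 0.0003], [0, 0, 0], 0.01],
    [[0, 0, 0], [0, 0, 0], 0.01],
  ],
)

```text
time: 16.2
tcp_pos: [0.4794, -0.1477, 0.1445]
tool_rot: [0.09, 0.702, -0.701, -0.09]
ft_force: [0.6, 5.2, 7.0]
grip_width: 0.293
```

```bash
python3 - <<'E'
from h import *
now(O,AZ)
E
```

```text
t 16.2 edge mm [ -1.6  -18.84  -2.31] keyh [ -1.44 150.15  -2.11] rot deg [ 0.07  0.06 -0.06] F_M [-0.76  5.21  7.02] mom [0.64 0.01 0.03] g 0.293
```

send_rows(
  moves=[
    [[0, 0, 0.0004], [0, 0, 0], 0.01],
    [[0, 0, 0], [0, 0, 0], 0.01],
  ],
)

```text
time: 16.4
tcp_pos: [0.4793, -0.1481, 0.1445]
tool_rot: [0.09, 0.702, -0.701, -0.091]
ft_force: [0.9, 3.8, 6.7]
grip_width: 0.292
```

```bash
python3 - <<'E'
from h import *
now(O,AZ)
E
```

```text
t 16.4 edge mm [ -1.65 -19.23  -2.33] keyh [ -1.5  149.77  -2.12] rot deg [ 0.07  0.06 -0.05] F_M [-0.1   3.92  6.72] mom [0.69 0.   0.03] g 0.292
```

send_rows(
  moves=[
    [[0, 0, 0.0004], [0, 0, 0], 0.01],
    [[0, 0, 0], [0, 0, 0], 0.01],
  ],
)

```text
time: 16.6
tcp_pos: [0.4792, -0.1485, 0.1445]
tool_rot: [0.09, 0.702, -0.701, -0.09]
ft_force: [1.3, 5.1, 6.6]
grip_width: 0.292
```

send_rows(
  moves=[
    [[0, 0, 0.0004], [0, 0, 0], 0.01],
    [[0, 0, 0], [0, 0, 0], 0.01],
  ],
)

```text
time: 16.8
tcp_pos: [0.4791, -0.1488, 0.1445]
tool_rot: [0.09, 0.702, -0.701, -0.091]
ft_force: [0.9, 5.0, 7.1]
grip_width: 0.293
```

```bash
python3 - <<'E'
from h import *
now(O,AZ)
E
```

```text
t 16.8 edge mm [ -1.66 -20.03  -2.34] keyh [ -1.5  148.97  -2.13] rot deg [ 0.07  0.07 -0.05] F_M [-0.44  5.09  7.14] mom [ 0.68 -0.05  0.05] g 0.293
```

send_rows(
  moves=[
    [[0, 0, 0.0005], [0, 0, 0], 0.01],
    [[0, 0, 0], [0, 0, 0], 0.01],
  ],
)

```text
time: 17.0
tcp_pos: [0.479, -0.1492, 0.1445]
tool_rot: [0.09, 0.702, -0.701, -0.091]
ft_force: [1.7, 7.4, 7.7]
grip_width: 0.292
```

send_rows(
  moves=[
    [[0, 0, 0.0005], [0, 0, 0], 0.01],
    [[0, 0, 0], [0, 0, 0], 0.01],
  ],
)

```text
time: 17.2
tcp_pos: [0.4789, -0.1494, 0.1445]
tool_rot: [0.09, 0.702, -0.701, -0.091]
ft_force: [3.5, 10.3, 6.8]
grip_width: 0.291
```

```bash
python3 - <<'E'
from h import *
now(O,AZ)
E
```

```text
t 17.2 edge mm [ -1.69 -20.58  -2.4 ] keyh [ -1.49 148.42  -2.09] rot deg [ 0.1   0.07 -0.07] F_M [ 0.83 10.88  6.75] mom [ 1.51 -0.05 -0.  ] g 0.291
```

The slot end has met the stem: force rose to 10.9 N against 3.5–5 N of sliding friction. I'll relax the push, then let the bar rise gently to the heads.

send_rows(
  moves=[
    [[0, 0, -0.0005], [0, 0, 0], 0.01],
    [[0, -0.0008, 0], [0, 0, 0], 0.01],
    [[0, -0.0008, 0], [0, 0, 0], 0.01],
    [[0, 0, 0], [0, 0, 0], 0.01],
  ],
)

```text
time: 17.6
tcp_pos: [0.4789, -0.1493, 0.146]
tool_rot: [0.09, 0.702, -0.701, -0.09]
ft_force: [0.7, 5.4, 5.3]
grip_width: 0.295
```

```bash
python3 - <<'E'
from h import *
now(O,AZ)
E
```

```text
t 17.6 edge mm [ -1.66 -20.51  -0.77] keyh [ -1.54 148.49  -0.7 ] rot deg [ 0.02  0.06 -0.04] F_M [-0.7   5.37  5.32] mom [ 0.82 -0.   -0.01] g 0.295
```

send_rows(
  moves=[
    [[0, -0.0005, 0], [0, 0, 0], 0.01],
    [[0, -0.0005, 0], [0, 0, 0], 0.01],
    [[0, 0, 0], [0, 0, 0], 0.01],
  ],
)

```text
time: 17.9
tcp_pos: [0.4789, -0.1493, 0.1467]
tool_rot: [-0.09, -0.701, 0.702, 0.09]
ft_force: [2.1, 3.7, -2.4]
grip_width: 0.296
```

```bash
python3 - <<'E'
from h import *
now(O,AZ)
E
```

```text
t 17.9 edge mm [ -1.59 -20.55   0.1 ] keyh [-1.5600e+00  1.4845e+02 -5.0000e-02] rot deg [-0.05  0.03 -0.01] F_M [ 1.08  4.06 -2.37] mom [ 0.73 -0.16 -0.14] g 0.296
```

send_rows(
  moves=[
    [[0, 0, -0.0004], [0, 0, 0], 0.01],
    [[0, 0, 0], [0, 0, 0], 0.035],
    [[0, 0, 0], [0, 0, 0], 0.045],
    [[0, 0, 0], [0, 0, 0], 0.05],
    [[0, 0, 0], [0, 0, 0], 0.05],
    [[0, 0, 0], [0, 0, 0], 0.05],
  ],
)

```text
time: 18.5
tcp_pos: [0.4792, -0.1488, 0.1469]
tool_rot: [-0.09, -0.701, 0.702, 0.09]
ft_force: [-0.6, 0.3, -1.0]
grip_width: 0.585
```

```bash
python3 - <<'E'
from h import *
now(O,AZ)
E
```

```text
t 18.5 edge mm [ -1.4  -20.01   0.35] keyh [-1.4700e+00  1.4899e+02  6.0000e-02] rot deg [-0.1  -0.    0.02] F_M [-0.67  0.15 -0.96] mom [ 0.03 -0.03  0.01] g 0.585
```

Released, with forces near zero. I'll lift straight up, move clear and look.

send_rows(
  moves=[
    [[0, -0.005, 0], [0, 0, 0], 0.05],
    [[0, -0.015, 0], [0, 0, 0], 0.05],
    [[0, -0.03, 0], [0, 0, 0], 0.05],
    [[0, -0.04, 0], [0, 0, 0], 0.05],
    [[0, -0.04, 0], [0, 0, 0], 0.05],
    [[0, -0.03, -0.03], [0, 0, 0], 0.05],
    [[0, 0, -0.045], [0, 0, 0], 0.05],
    [[0, 0, -0.045], [0, 0, 0], 0.05],
    [[0, 0, -0.045], [0, 0, 0], 0.05],
    [[0, 0, -0.045], [0, 0, 0], 0.05],
  ],
)

```text
time: 19.5
tcp_pos: [0.5323, 0.0565, 0.3072]
tool_rot: [-0.09, -0.701, 0.702, 0.09]
ft_force: [1.3, -0.0, -0.3]
grip_width: 0.584
```

send_rows(
  moves=[
    [[0, 0, -0.045], [0, 0, 0], 0.05],
    [[0, 0, -0.045], [0, 0, 0], 0.05],
    [[0, 0, -0.03], [0, 0, 0], 0.05],
    [[0, 0, 0], [0, 0, 0], 0.05],
    [[0, 0, 0], [0, 0, 0], 0.05],
  ],
)

```text
time: 20.0
tcp_pos: [0.5621, 0.1713, 0.3063]
tool_rot: [-0.089, -0.701, 0.702, 0.089]
ft_force: [-0.4, -0.4, 0.5]
grip_width: 0.585
```

```bash
python3 - <<'E'
from h import *
out=[]
for n,b in(("top",(320,245,415,335)),("side",(235,215,330,335))):
    p,d=read_camera(n); np.save(f"{n}9.npy",d); cv2.imwrite(f"pics/raw_{n}9.png",p[...,::-1]); im=cv2.resize(p[b[1]:b[3],b[0]:b[2]],None,fx=4.2,fy=4.2,interpolation=cv2.INTER_CUBIC)[...,::-1]
    out.append(cv2.copyMakeBorder(im,0,510-im.shape[0],0,0,cv2.BORDER_CONSTANT))
cv2.imwrite("pics/f.png",np.hstack(out))
C=cloud("top",np.load("top9.npy"));Z=C[...,2]; Zr=R.from_euler('z',AZ-90,degrees=True); M=((C-O)@Zr.as_matrix())*1e3
k=(abs(M[...,0])<20)&(M[...,1]>30)&(M[...,1]<45); print("bar top z near eye",np.median(M[k][:,2])); k=(abs(M[...,0])<20)&(M[...,1]>100)&(M[...,1]<135); print("near keyhole",np.median(M[k][:,2]))
k=(M[...,2]>20)&(M[...,2]<45)&(abs(M[...,0])<40)&(M[...,1]>30)&(M[...,1]<110); print("grip",cv2.minAreaRect(M[k][:,:2].astype(np.float32)),M[k].mean(0))
print(state()["ft_force"],state()["time"])
E
```

```text
bar top z near eye -0.22187295154729725
near keyhole 0.22738862516580305
grip ((-0.2154674530029297, 68.45622253417969), (25.175189971923828, 34.0244026184082), 89.30875396728516) [-0.50805904 68.70178722 33.22944756]
[ 0.40876943  0.0029251  -0.07962499] 20.1
```

View pics/f.png

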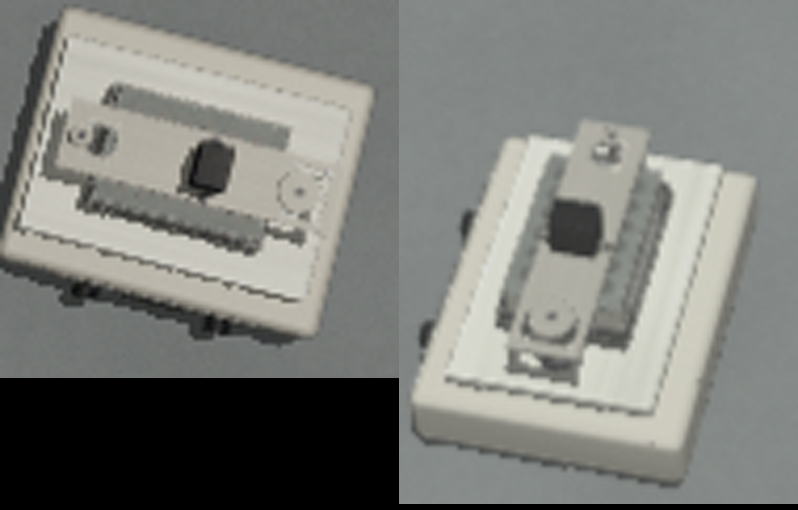

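```bash
python3 -c "
from rig import *
print(finish_job())"
```

```text
the job is handed in; nothing more can be done
None
```

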